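# Set the strip cutter four clicks wider and bring the glass up to its stop

## Robot

A 6-joint arm with a two-finger parallel gripper is mounted at the origin on a cart in front of the work surface, level with it; the furniture and walls round the work are solid. World frame = base frame: x ahead of the robot, y to its left, z up, the work surface at z = 0. Lengths are in m, angles in rad, forces in N, time in s.
With the tool pointing down it reaches from about 0.375 to 0.975 m from the base axis. Payload 3.8 kg.
Tool frame: the origin (TCP) lies at the very end of the fingers, on their centre line; the grasp point (between the pads) lies 19 mm behind it; z points along the fingers, x is the direction in which the jaws open and shut, and the axes are right-handed (so a half turn about z gives the same grasp; the last joint's range is limited). The gripper opens to 88 mm and grips with 3 to 60 N. Pads are 18 mm wide; open, the fingers measure 123 mm over their backs; the gripper's body (75 mm by 187 mm) begins 45 mm behind the grasp point.
Start: joints at [1.161, 0.264, 1.604, -0, 1.274, -0.037], TCP at [0.246, 0.629, 0.239] pointing down, gripper open.
Joint ranges: [-2.63, 2.63], [-0.94, 2.18], [0.31, 2.57], [-1.31, 4.45], [0, 2.66], [-2.55, 2.55]. Speed limits (rad/s): [2.57, 2.57, 3.14, 3.14, 3.14, 3.14].

## Interface

Orientations are given as a unit quaternion [x, y, z, w].
In Python, from plant import sensors, vision, ticket gives the robot as it stands.
- The arm moves only by the tool servo_tool, never from a script. Its argument "deltas" is a list of rows, each a list of 3 entries, a list of its own where there are three numbers: the finger opening in cm, from 0 to 8.81, then the shift along the world's x, y, z in cm, then the turn about the world's z in degrees. In form: [[fingers, [x, y, z], turn], ...]. A call has 1 to 8 rows; each row is the pose to reach, as a shift and turn from the pose commanded when the call began; what a row does not reach only later rows make up. A row lasts 1/8 s, in which the tool goes at most 62.5 mm and 10.7 degrees, less where a joint would pass 70% of its speed; a pose out of reach is approached as far as the arm can. A call with a gripper value outside its range is refused whole. The fingers move at their own pace and stop on an object; "grip_force" is the grip in N (left out, the last holds). Time passes only in rows, so rows that repeat a pose let the fingers close. It gives the time, the measured TCP pose, the force and the opening at its end, in the units of the state.
- sensors.get_state(): the state, without advancing time (a new reading comes with each control period).
- vision.get_image(name): name is "side" or "top"; returns (picture, depth): 384x512x3 uint8, red, green, blue; 384x512 float32, m along the optical axis (not along the pixel's ray), 0 where there is no reading.
- vision.get_calibration(name): a dict with "vertical_fov" (degrees; the focal length in pixels is half the picture's height over the tangent of half this angle, whatever the lens; pixels are square), "cx", "cy" (the principal point, pixels), "R" (3x3) and "t" (3): a world point X has camera coordinates R X + t. Camera axes: x right, y down, z forward; pixel columns grow to the right and rows downward; lengths in m; the calibration is good to about 2 mm. A picture is of the moment at which its call begins. get_calibration takes no time and is no camera call.
- ticket.job_done(): hands the job in, once; it reports no verdict.
The state is a dict: "time_s": time; "joints": joint angles; "qd": joint speeds; "tau": joint torques, N m; "tcp_pos": TCP position; "ee_rot": TCP orientation; "wrist_force": force on the tool from outside, world axes, zero at the start; "ft_torque": the same for the moment, N m; "gripper_width": finger opening in m.
Only numpy, scipy, OpenCV 4.12 (cv2) and the standard library are available. Lean on these libraries where they do the work, as an engineer would, in place of code of your own. Each camera call takes 0.05 s, during which the arm holds its last target.

## Task

The next strip has to be 8 mm wider: with a fingertip, turn the three-armed click dial of the strip-cutting board anticlockwise (seen from above) by exactly four clicks from where it stands, leaving the stop itself untouched. Then push the glass sheet that lies on the board along the fence, without lifting it, until its leading edge rests square against the stop, with the dial still on its fourth click.

Things in the scene. Friction and masses are not known exactly. Their poses are not given: they have to be found in the camera images.
- strip_board: fixed strip-cutting board on the bench: plywood base 190 (x) x 360 (y) mm, its top 15 mm above the bench; origin at the centre of its underside. Its +y axis (to the robot's left at yaw 0) is the direction in which glass is fed. Nothing on it but the dial stands more than 50 mm above the base top
- fence_mid (a point): middle of the guiding face of the aluminium fence, which runs along board y for 245 mm at board x = +60 mm, on the far side of the glass, and stands 10 mm above the base top
- bridge_mid (a point): middle of the underside of the steel bridge bar, over the glass's path, 20 mm above the base top; the bar crosses the board along x at board y = 2 to 12 mm and is 10 mm high; the glass passes beneath it. A small cutter carriage is parked on it at the near end (board x = -50 mm), its top 50 mm above the base top
- dial_hub (a point): centre of the dial's top, on its upright axis, 77 mm above the bench, at board x = 10, y = 125 mm. The dial is a black knob: hub of radius 19 mm and three arms 120 degrees apart. The arms span 54 to 74 mm above the bench; below them lie a graduated skirt (radius 34 mm, top at 52 mm) and the housing (top at 41 mm)
- dial_arm (a point): top of the rounded end of one of the dial's three like arms, 42 mm from the axis, 74 mm above the bench; turns with the dial. Each arm is 16 mm wide and ends in an upright round of radius 10 mm centred here, so it reaches 52 mm from the axis
- dial (a joint): angle of the dial in rad, grows anticlockwise seen from above. 20 clicks a turn, at whole multiples of 0.314 rad from 0 to 3.77; starts on one of the first four (0 to 0.94). A sprung ball among pins holds each click with about 0.25 N m (6 N at an arm's end): it resists, gives half way (0.157 rad on) and springs to the next click by itself
- stop_face (a point): middle of the face the glass comes to rest against, facing board -y, 4 mm above the base top. The stop is a steel cross plate 86 mm long, 12 mm high, on a rack driven by the dial: each click anticlockwise moves it 2 mm towards board +y; face at board y = 30 mm + 2 mm per click. Pushed with more than about 35 N it drives the dial past its click
- sheet: loose rectangular piece of slab glass, 70 (x) x 100 (y) x 8 mm, about 0.14 kg, lying flat on the base beside the fence, on the right-hand (board -y) side of the bridge, its long side along board y; origin at the centre of its underside; slides easily
- sheet_lead (a point): middle of the sheet's leading short edge (its board +y end), at half its thickness
- glass_cutter: bystander: wooden pencil-type glass cutter, 151 mm, lying on the near right part of the base
- grozing_pliers: bystander: pliers, 168 mm, on the bench to the right of the board
- small_hammer: bystander: small hammer, 211 mm, on the bench to the left of the board
- oil_dropper: bystander: small dropper bottle, 102 mm high, on the bench beyond the board's left end

How it is judged:
On the way, in this order (a step that is already met when the one before it is completed fails the run):
1. the dial has been turned four clicks anticlockwise and rests there, the glass not yet at the stop (distance of stop_face from where it was at the start of the episode between 0.0073 and 0.0087 m and y of sheet_lead in the frame of stop_face below -0.01 m), for 0.3 s.
2. the glass has been pushed up square to the stop (y of sheet_lead in the frame of stop_face above -0.002 m and angle between the y axis of sheet and the y axis of strip_board, either way round below 0.05 rad), for 0.1 s.
At the end, for the whole second after the job is handed in: The stop stands 8 mm (+-0.7) from where it was, that is on the fourth click; the sheet lies flat on the base at rest, leading edge within 2 mm of the stop, square to it within 0.05 rad, and within 12 mm of the fence (all of step 2 and distance of stop_face from where it was at the start of the episode between 0.0073 and 0.0087 m and y of sheet_lead in the frame of stop_face below 0.002 m and x of sheet in the frame of strip_board above 0.013 m and z of sheet in the frame of strip_board below 0.017 m and linear speed of sheet below 0.01 m/s); the robot touches nothing.
It fails at once if the glass is lifted off the board or tipped (z of sheet in the frame of strip_board above 0.021 m or angle between sheet's own z axis and vertical above 0.15 rad).
It fails at once if the stop is pushed by hand instead of by the dial (contact force between the fingers and stop above 2 N).
It fails at once if a bystander is shifted by more than 20 mm (distance of any of glass_cutter, grozing_pliers, small_hammer, oil_dropper from where it was at the start of the episode above 0.02 m).
It also fails if it takes over 58 s, if anything falls off the work surface, if the arm or the gripper's body presses on something with over 40 N, if the wrist force passes 120 N, or if a joint passes its speed limit or range.

## Working session

There is one attempt and no reset: what is moved stays moved. The work goes in short steps, Python scripts to look and compute and a tool call to move; the robot and the scene stay as the last step left them, time stands still between calls to the robot, and variables do not carry over. Pictures are saved under pics/ and viewed, and the job is handed in when it is done.

Besides the shell and the picture viewer there is one more tool, called after "Request:" as name(argument=value, ...), one argument or row to a line, values as JSON. servo_tool: Moves the arm, as the interface text tells. Its arguments: {"type":"object","properties":{"deltas":{"type":"array","items":{"type":"array"}},"grip_force":{"type":"number"}},"required":["deltas"]}

```bash
mkdir -p pics
python3 - <<'E'
from plant import sensors, vision
import cv2, numpy as np
for n in ("top","side"):
    p,d=vision.get_image(n); cv2.imwrite(f"pics/{n}0.png",p[:,:,::-1]); np.savez(f"/tmp/{n}0.npz",p=p,d=d)
    c=vision.get_calibration(n); print(n,c)
print(sensors.get_state())
E
```

```text
top {'vertical_fov': 49.4148832629243, 'cx': 257.7719263549664, 'cy': 190.58752030835626, 'R': array([[-0.01183395, -0.99973601,  0.01969456],
       [-0.98443363,  0.00819422, -0.17556561],
       [ 0.17535788, -0.02146562, -0.98427072]]), 't': array([0.0610619 , 0.52683931, 1.24301549])}
side {'vertical_fov': 48.01840918624105, 'cx': 257.8643399679941, 'cy': 196.26985365706713, 'R': array([[ 0.88715194, -0.46121088,  0.0156831 ],
       [-0.22302199, -0.45824588, -0.86039055],
       [ 0.4040082 ,  0.75979947, -0.50939389]]), 't': array([-0.42182294,  0.22446643,  1.01831419])}
{'time_s': 0.1, 'joints': array([ 1.16109503e+00,  2.64667572e-01,  1.60522219e+00, -1.82772414e-06,
        1.27373757e+00, -3.68582583e-02]), 'qd': array([ 0.00125744, -0.00233374, -0.0031122 , -0.00060837,  0.00202094,
        0.00045314]), 'tau': array([ 1.69285882e-03, -5.03616500e+01, -3.58072293e+01,  7.32163223e-02,
        2.31225538e-02, -5.25248265e-05]), 'tcp_pos': array([0.24559605, 0.62803836, 0.23752767]), 'ee_rot': array([ 8.25912434e-01,  5.63797495e-01, -8.60334144e-04,  5.42960786e-04]), 'wrist_force': array([-0.40190204, -0.33613214,  0.1094036 ]), 'ft_torque': array([-0.01348598, -0.00935087,  0.00056833]), 'gripper_width': 0.08805814008013224}
```

View pics/top0.png

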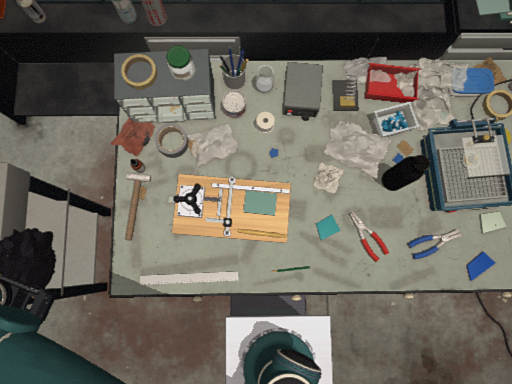

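View pics/side0.png

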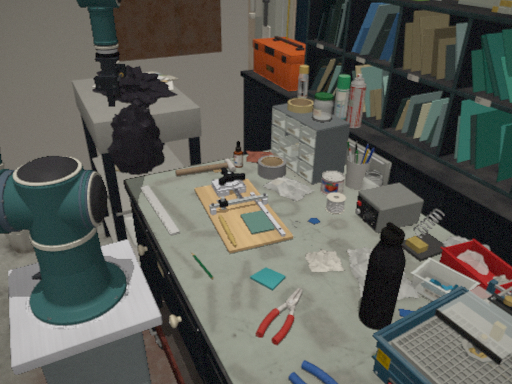

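The top view shows the board at about (232,208) px, the dial at (190,200), the bridge at x≈229 and the glass at (261,202). I'll enlarge those areas.

Run:
```python
import cv2,numpy as np
p=np.load('/tmp/top0.npz')['p'][:,:,::-1]
c=p[168:248,165:297]; cv2.imwrite('pics/t0c.png',cv2.resize(c,None,fx=6,fy=6,interpolation=cv2.INTER_CUBIC))
p=np.load('/tmp/side0.npz')['p'][:,:,::-1]
c=p[140:250,190:300]; cv2.imwrite('pics/s0c.png',cv2.resize(c,None,fx=5.4,fy=5.4,interpolation=cv2.INTER_CUBIC))
```

```text
(no output)
```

View pics/t0c.png

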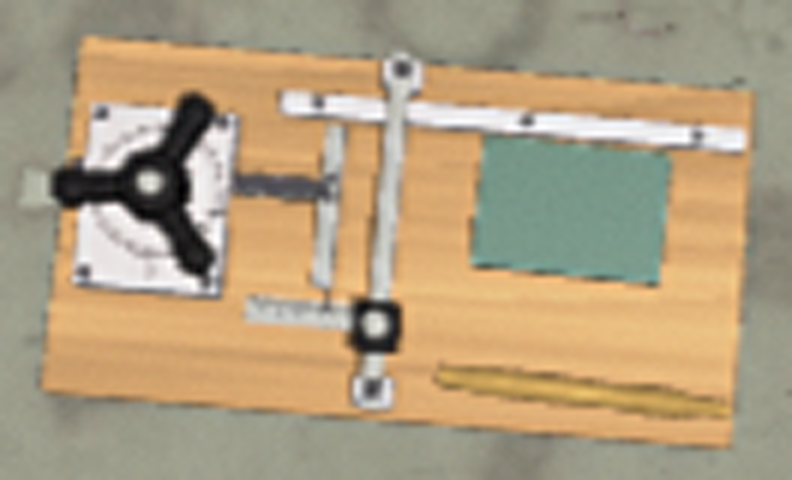

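View pics/s0c.png

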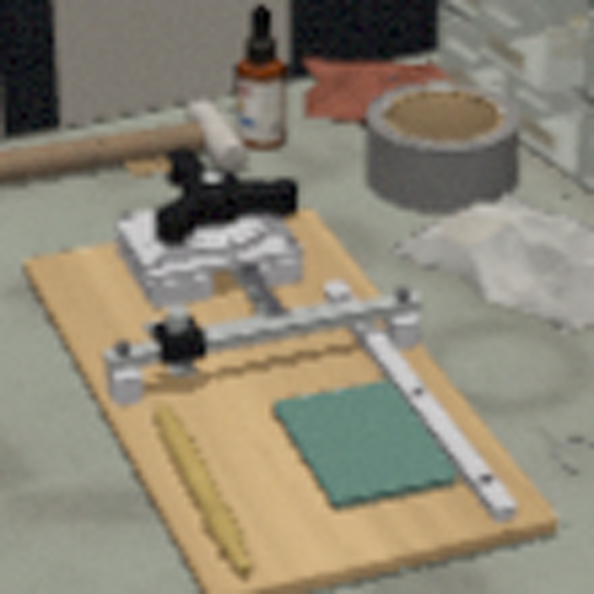

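```bash
cat > h.py <<'E'
import numpy as np
from plant import vision
from scipy.optimize import least_squares
def cal(n):
    c=vision.get_calibration(n); f=192/np.tan(np.radians(c['vertical_fov']/2)); return f,c['cx'],c['cy'],np.array(c['R']),np.array(c['t'])
def proj(n,X):
    f,cx,cy,R,t=cal(n); q=np.atleast_2d(X)@R.T+t; return np.c_[f*q[:,0]/q[:,2]+cx,f*q[:,1]/q[:,2]+cy]
def back(n,uv,z):
    f,cx,cy,R,t=cal(n); uv=np.atleast_2d(uv); r=np.c_[(uv[:,0]-cx)/f,(uv[:,1]-cy)/f,np.ones(len(uv))]@R; o=-R.T@t
    return o+r*((z-o[2])/r[:,2])[:,None]
def crop(pts,x0,y0,s): return (np.array(pts,float)+.5)/s-.5+[x0,y0]
def b2w(b,P):
    P=np.atleast_2d(P); c,s=np.cos(b[2]),np.sin(b[2]); return np.c_[b[0]+c*P[:,0]-s*P[:,1],b[1]+s*P[:,0]+c*P[:,1],P[:,2]]
def w2b(b,P):
    P=np.atleast_2d(P)-[b[0],b[1],0]; c,s=np.cos(b[2]),np.sin(b[2]); return np.c_[c*P[:,0]+s*P[:,1],-s*P[:,0]+c*P[:,1],P[:,2]]
E
python3 - <<'E'
from h import *
T=lambda p:crop(p,165,168,6); S=lambda p:crop(p,190,140,5.4)
cor=np.array([[.095,.18,.015],[.095,-.18,.015],[-.095,-.18,.015],[-.095,.18,.015]])
tu=T([(84,37),(753,91),(731,446),(42,390)])
su=S([(312,212),(555,522),(25,262)]); sc=cor[[0,1,3]]
W=back('top',tu,.015); print(W, np.linalg.norm(W-np.roll(W,-1,0),axis=1))
f=lambda b:(proj('top',b2w(b,cor))-tu).ravel()
g=lambda b:(proj('side',b2w(b,sc))-su).ravel()
for fn in (f,g,lambda b:np.r_[f(b),g(b)]):
    r=least_squares(fn,[.56,.04,0.]); print(r.x, np.round(r.fun,2))
b=r.x
print('hub top',w2b(b,back('top',T([(150,181)]),.077)),'side',w2b(b,back('side',S([(213,177)]),.077)))
arms=back('top',T([(196,108),(70,185),(202,263)]),.074); A=w2b(b,arms); d=A[:,:2]-[.01,.125]; print(A,np.linalg.norm(d,axis=1),np.degrees(np.arctan2(d[:,1],d[:,0])))
print('sheet',w2b(b,back('top',T([(484,136),(670,152),(658,284),(472,265)]),.023)))
print('sheet side',w2b(b,back('side',S([(275,402),(390,383),(455,480),(337,502)]),.023)))
print('stop top edge', w2b(b,back('top',T([(322,125),(345,125),(313,284),(330,286)]),.027)))
print('bridge',w2b(b,back('top',T([(402,70),(372,388)]),.045)))
print('fence',w2b(b,back('top',T([(282,112),(745,152)]),.025)))
E
```

```text
[[ 0.58935054  0.30591028  0.015     ]
 [ 0.55741325 -0.04800436  0.015     ]
 [ 0.37055574 -0.03185553  0.015     ]
 [ 0.40310778  0.32352239  0.015     ]] [0.35535273 0.18755403 0.35686566 0.18707365]
[ 0.48022188  0.13737581 -0.09065132] [-0.66 -0.54  0.77 -0.35  0.47  0.4  -0.57  0.39]
[ 0.4809374  0.1362781 -0.1064487] [ 0.35 -0.28  0.21  0.29 -0.58 -0.33]
[ 0.48079285  0.13695171 -0.09649945] [-0.31 -1.03  1.05 -0.19  0.4   0.54 -0.56 -0.15 -0.36 -0.39  0.47 -0.15
 -1.15 -0.18]
hub top [[0.00898802 0.12540276 0.077     ]] side [[0.0144865  0.13089269 0.077     ]]
[[ 0.04841869  0.10709993  0.074     ]
 [ 0.00392085  0.16536101  0.074     ]
 [-0.02937803  0.09550786  0.074     ]] [0.04238406 0.04081626 0.04919771] [ -24.98179555   98.56546824 -143.16865904]
sheet [[ 0.05597876 -0.03713412  0.023     ]
 [ 0.05607668 -0.13496627  0.023     ]
 [-0.01381458 -0.13409505  0.023     ]
 [-0.01232664 -0.03704134  0.023     ]]
sheet side [[-0.00673565 -0.03488355  0.023     ]
 [ 0.05966515 -0.03909738  0.023     ]
 [ 0.05560039 -0.1379338   0.023     ]
 [-0.00910287 -0.1345759   0.023     ]]
stop top edge [[ 0.05363293  0.04749452  0.027     ]
 [ 0.05468995  0.03555239  0.027     ]
 [-0.02979761  0.04367801  0.027     ]
 [-0.03006902  0.03484618  0.027     ]]
bridge [[ 0.0828707   0.00763055  0.045     ]
 [-0.0818001   0.0070457   0.045     ]]
fence [[ 0.05902369  0.06918696  0.025     ]
 [ 0.05917896 -0.17402792  0.025     ]]
```

Run:
```python
from h import *
b=[.4805,.137,-.095]
H=b2w(b,[.01,.125,.06])[0]; print('hub',H)
for a in (-23,-23+72):
    th=np.radians(a)+b[2]; P=H[:2]+.042*np.array([np.cos(th),np.sin(th)]); print(a,np.degrees(th),P, P-[.2456,.628],'toolx',np.degrees(th)+90)
print('proj hub',proj('top',[*H[:2],.077]),proj('side',[*H[:2],.077]))
T=lambda p:crop(p,165,168,6)
print('cutter',w2b(b,back('top',T([(435,375),(725,410)]),.02)))
```

```text
hub [0.50231206 0.26048779 0.06      ]
-23 -28.44309905374282 [0.53924226 0.24048379] [ 0.29364226 -0.38751621] toolx 61.55690094625718
49 43.55690094625718 [0.53274905 0.28942892] [ 0.28714905 -0.33857108] toolx 133.55690094625717
proj hub [[189.72586597 197.58708791]] [[228.14930313 173.41140672]]
cutter [[-0.07027422 -0.02304295  0.02      ]
 [-0.07557764 -0.17370493  0.02      ]]
```

Request:
servo_tool(
  deltas=[
    [3.6, [4.9, -6.5, 0], -2],
    [3.6, [9.8, -13, 0], -4],
    [3.6, [14.7, -19.4, 0], -7],
    [3.6, [19.6, -25.9, -2], -7],
    [3.6, [24.5, -32.3, -6], -7],
    [3.6, [29.4, -38.8, -10], -7],
    [3.6, [29.4, -38.8, -12], -7],
    [3.6, [29.4, -38.8, -12], -7],
  ],
)

```text
time_s: 1.1
tcp_pos: [0.5337, 0.2481, 0.1242]
ee_rot: [0.859, 0.512, 0.0, -0.0]
wrist_force: [0.5, 0.7, -1.1]
gripper_width: 0.0365
```

```bash
cat > look.py <<'E'
import sys,cv2
from h import *
from plant import sensors
tag=sys.argv[1]; x0,y0,x1,y1=[int(v) for v in sys.argv[3:7]]; n=sys.argv[2]
p,d=vision.get_image(n); np.savez(f'/tmp/{n}{tag}.npz',p=p,d=d)
s=min(780/(x1-x0),580/(y1-y0)); s=int(s)
cv2.imwrite(f'pics/{n}{tag}.png',cv2.resize(p[y0:y1,x0:x1,::-1],None,fx=s,fy=s,interpolation=cv2.INTER_CUBIC)); print('scale',s)
st=sensors.get_state(); print(st['time_s'],st['tcp_pos'],st['wrist_force'],st['gripper_width'],st['joints'],np.degrees(2*np.arctan2(st['ee_rot'][1],st['ee_rot'][0])))
E
python3 look.py 1 side 190 120 300 230; python3 look.py 1 top 150 150 270 240
```

```text
scale 5
1.15 [0.53451575 0.24201686 0.11951769] [ 0.63876388 -3.47618092 -2.17296764] 0.03593834913843451 [ 0.38516005  0.20432444  1.90866227 -0.00490794  1.03412861 -0.6858861 ] 61.51086381376191
scale 6
1.2 [0.53254007 0.24440953 0.12064959] [-0.23231284  0.21000566 -0.52451913] 0.036049961766699765 [ 0.38873213  0.20272027  1.90827607 -0.00193347  1.03793629 -0.6811792 ] 61.35802965424042
```

View pics/side1.png

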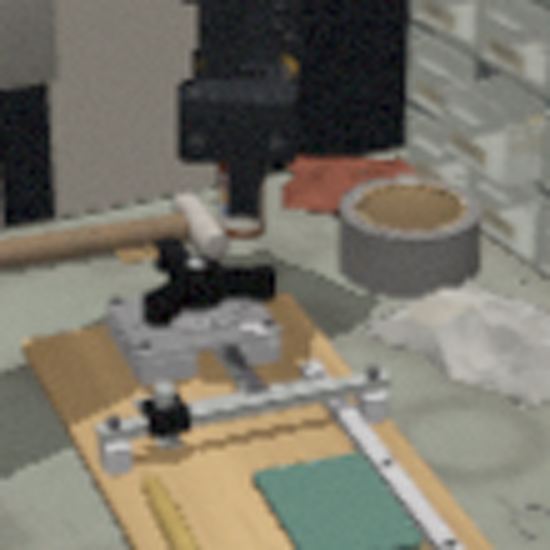

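View pics/top1.png

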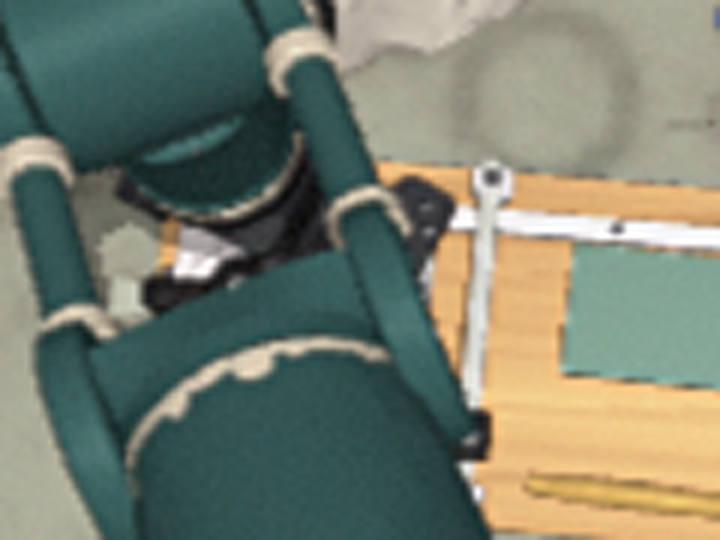

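The side view shows the hand hovering over the far arm of the dial. In the top view the arm hides the dial. I'll let the arm settle.

Request:
servo_tool(
  deltas=[
    [3.6, [0, 0, 0], 0],
    [3.6, [0, 0, 0], 0],
    [3.6, [0, 0, 0], 0],
    [3.6, [0, 0, 0], 0],
  ],
)

```text
time_s: 1.7
tcp_pos: [0.5328, 0.2508, 0.126]
ee_rot: [0.858, 0.513, 0.001, 0.0]
wrist_force: [-0.6, -0.1, 0.0]
gripper_width: 0.0361
```

Request:
servo_tool(
  deltas=[
    [3.6, [0.6, -1.0, -2], 0],
    [3.6, [0.6, -1.0, -3.6], 0],
    [3.6, [0.6, -1.0, -3.6], 0],
    [3.6, [0.6, -1.0, -3.6], 0],
  ],
)

```text
time_s: 2.2
tcp_pos: [0.5387, 0.2395, 0.0886]
ee_rot: [0.859, 0.512, -0.001, -0.0]
wrist_force: [-0.3, 0.7, 0.2]
gripper_width: 0.0359
```

```bash
python3 look.py 2 side 190 120 300 230; python3 -c "
from plant import sensors
print(sensors.get_state())"
```

```text
scale 5
2.25 [0.53913334 0.23976311 0.08918208] [ 1.01703818 -0.70036704  0.75345653] 0.035834682862211746 [ 3.76198695e-01  2.40823631e-01  1.92721551e+00  8.89985654e-05
  9.73536190e-01 -6.99533600e-01] 61.632052766774244
{'time_s': 2.25, 'joints': array([ 3.76198695e-01,  2.40823631e-01,  1.92721551e+00,  8.89985654e-05,
        9.73536190e-01, -6.99533600e-01]), 'qd': array([ 0.00084053, -0.00862772, -0.00516538, -0.00237856,  0.0012477 ,
       -0.00119749]), 'tau': array([-4.55481769e-02, -4.35136199e+01, -3.03416348e+01,  3.84307641e-02,
        9.04579810e-02, -1.39718918e-04]), 'tcp_pos': array([0.53913334, 0.23976311, 0.08918208]), 'ee_rot': array([ 8.58816638e-01,  5.12283107e-01,  1.44714628e-05, -3.49217481e-05]), 'wrist_force': array([ 1.01703818, -0.70036704,  0.75345653]), 'ft_torque': array([ 0.05066149,  0.01093831, -0.00267442]), 'gripper_width': 0.035834682862211746}
```

View pics/side2.png

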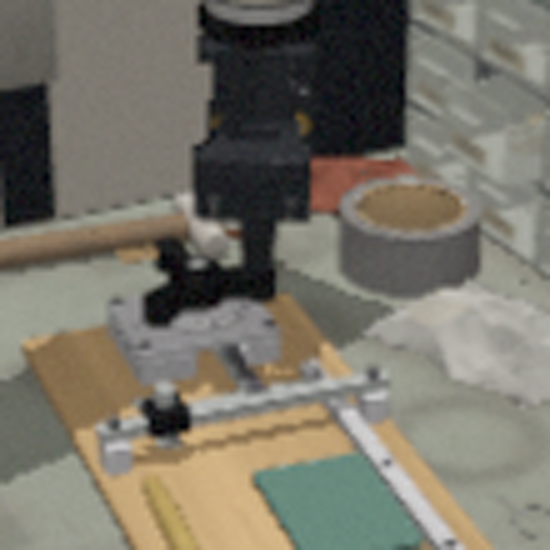

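The fingers are now just above the far arm at (260,270), one on each side of it. I'll lower them while watching the force.

Request:
servo_tool(
  deltas=[
    [3.6, [0, 0, -1.0], 0],
    [3.6, [0, 0, -1.9], 0],
    [3.6, [0, 0, -2.8], 0],
    [3.6, [0, 0, -2.8], 0],
  ],
)

```text
time_s: 2.75
tcp_pos: [0.538, 0.2393, 0.0598]
ee_rot: [0.859, 0.512, -0.001, -0.0]
wrist_force: [-0.4, 0.6, -0.8]
gripper_width: 0.0357
```

Request:
servo_tool(
  deltas=[
    [2.6, [0, 0, 0], 0],
    [2.6, [0, 0, 0], 0],
    [2.6, [0, 0, 0], 0],
  ],
)

```text
time_s: 3.12
tcp_pos: [0.5393, 0.2398, 0.0616]
ee_rot: [0.859, 0.512, 0.0, 0.0]
wrist_force: [-0.5, 0.9, 1.1]
gripper_width: 0.0259
```

```bash
python3 look.py 3 side 190 120 300 230
python3 - <<'E'
import numpy as np
r=.042;a0=-29
def P(a): return r*np.array([np.cos(np.radians(a)),np.sin(np.radians(a))])
for base in (0,36):
  for k in range(1,9):
    print(base, base+4.5*k, np.round(100*(P(a0+base+4.5*k)-P(a0+base)),2))
E
```

```text
scale 5
3.175 [0.53919025 0.23982594 0.06152313] [-0.47277848 -0.48571423 -0.09315117] 0.025874644390064126 [ 3.76279624e-01  2.74493080e-01  1.94422438e+00  5.47625370e-05
  9.22277548e-01 -6.99545312e-01] 61.63833392603595
0 4.5 [0.15 0.29]
0 9.0 [0.27 0.6 ]
0 13.5 [0.37 0.91]
0 18.0 [0.45 1.23]
0 22.5 [0.5  1.56]
0 27.0 [0.52 1.89]
0 31.5 [0.52 2.22]
0 36.0 [0.5  2.55]
36 40.5 [-0.05  0.33]
36 45.0 [-0.13  0.65]
36 49.5 [-0.23  0.96]
36 54.0 [-0.36  1.26]
36 58.5 [-0.51  1.56]
36 63.0 [-0.69  1.84]
36 67.5 [-0.88  2.1 ]
36 72.0 [-1.1   2.35]
```

View pics/side3.png

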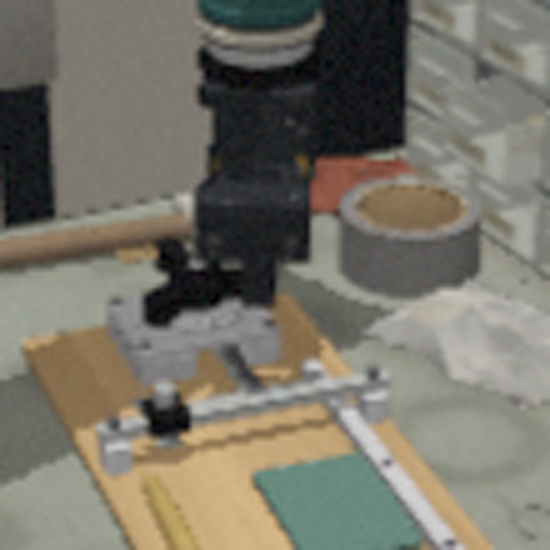

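The right finger sits right of the far arm, around (262,275), and there is no contact force. Next I'll sweep the first two clicks.

Request:
servo_tool(
  deltas=[
    [2.6, [0.15, 0.29, 0], 4.5],
    [2.6, [0.27, 0.6, 0], 9],
    [2.6, [0.37, 0.91, 0], 13.5],
    [2.6, [0.45, 1.23, 0], 18],
    [2.6, [0.5, 1.56, 0], 22.5],
    [2.6, [0.52, 1.89, 0], 27],
    [2.6, [0.52, 2.22, 0], 31.5],
    [2.6, [0.5, 2.55, 0], 36],
  ],
)

```text
time_s: 4.18
tcp_pos: [0.5432, 0.2599, 0.0608]
ee_rot: [0.657, 0.754, -0.005, 0.002]
wrist_force: [-0.1, -22.4, 5.4]
gripper_width: 0.0263
```

```bash
python3 look.py 4 side 190 120 300 230
```

```text
scale 5
4.225 [0.54318963 0.25982453 0.06077565] [  0.04339843 -18.81345501   5.16014907] 0.02603629980602798 [ 0.4093391   0.29976957  1.91252996 -0.00997262  0.93598592 -1.29635149] 98.06926146186353
```

View pics/side4.png

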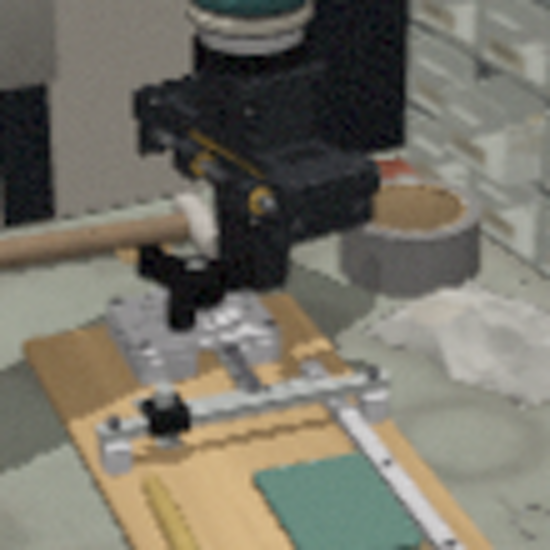

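Request:
servo_tool(
  deltas=[
    [2.6, [0, 0, 0], 0],
    [2.6, [0, 0, 0], 0],
  ],
)

```text
time_s: 4.47
tcp_pos: [0.5433, 0.2598, 0.0608]
ee_rot: [0.658, 0.753, -0.004, 0.002]
wrist_force: [0.1, -17.6, 5.1]
gripper_width: 0.0264
```

```bash
python3 look.py 5 top 150 150 270 240;python3 look.py 5 side 205 150 265 210; python3 -c "
from plant import sensors
print(sensors.get_state())"
```

```text
scale 6
4.525 [0.54325905 0.25984221 0.06082131] [ -0.46361049 -17.24579585   4.56597627] 0.026346351287589772 [ 0.40876003  0.29949132  1.91279197 -0.00874581  0.93544298 -1.29149144] 97.71585459594701
scale 9
4.575 [0.54326581 0.25983764 0.06082851] [  0.57092395 -17.2571083    4.30989467] 0.025902569474612735 [ 0.40874669  0.29948612  1.91278296 -0.00874155  0.93545187 -1.29147681] 97.7141016657791
{'time_s': 4.575, 'joints': array([ 0.40874669,  0.29948612,  1.91278296, -0.00874155,  0.93545187,
       -1.29147681]), 'qd': array([-0.00015964, -0.00089603,  0.00287167,  0.00013389, -0.00018504,
       -0.00125703]), 'tau': array([  9.28853989, -44.58554506, -32.37805724,   4.1507788 ,
        -2.27486618,  -0.08230011]), 'tcp_pos': array([0.54326581, 0.25983764, 0.06082851]), 'ee_rot': array([ 0.65793279,  0.75306224, -0.00426982,  0.00186465]), 'wrist_force': array([  0.57092395, -17.2571083 ,   4.30989467]), 'ft_torque': array([-2.71549779,  0.06426936, -0.02805178]), 'gripper_width': 0.025902569474612735}
```

View pics/top5.png

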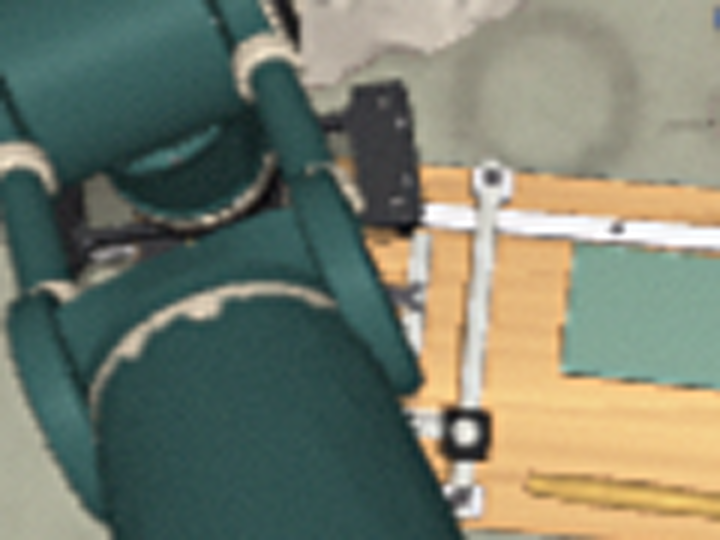

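View pics/side5.png

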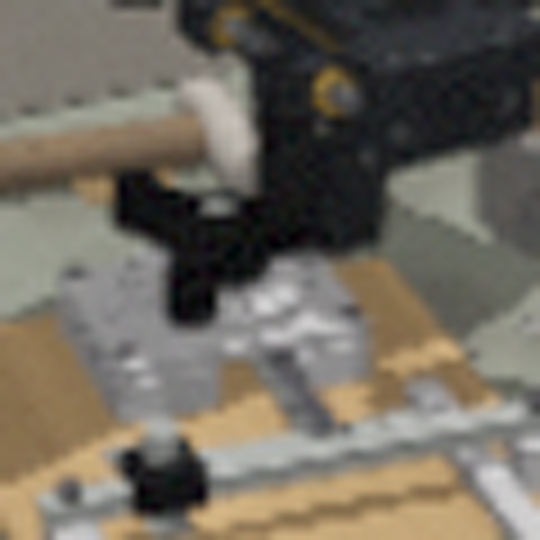

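Run:
```python
from h import *
H=np.array([.5023,.2605])
def show(n,pts,x0,y0,s,z=.074):
    W=back(n,crop(pts,x0,y0,s),z)[:,:2]-H; print(n,np.round(W*1000,1),np.linalg.norm(W,axis=1),np.degrees(np.arctan2(W[:,1],W[:,0])))
show('side',[(160,302),(258,277),(172,250)],190,120,5)
show('side',[(192,308),(137,190)],205,150,9)
# predicted arm-top px for offsets
for a in (0,9,18,27,36):
    print(a,[np.round((proj('side',[H[0]+.042*np.cos(np.radians(t+a)),H[1]+.042*np.sin(np.radians(t+a)),.074])[0]+.5-[205,150])*9-.5) for t in (-28.5,91.5,211.5)])
```

```text
side [[-34.2 -26.4]
 [ 35.4 -22.8]
 [  1.1  35.7]] [0.04322999 0.04209461 0.03567447] [-142.34189819  -32.86799867   88.29165695]
side [[-32.  -54.6]
 [-14.3  34.6]] [0.06325619 0.03748144] [-120.41648584  112.47608742]
0 [array([330., 225.]), array([163., 174.]), array([144., 269.])]
9 [array([330., 216.]), array([147., 179.]), array([160., 274.])]
18 [array([326., 208.]), array([132., 184.]), array([178., 277.])]
27 [array([320., 200.]), array([120., 191.]), array([197., 278.])]
36 [array([312., 193.]), array([110., 198.]), array([216., 278.])]
```

Run:
```python
import numpy as np,cv2
p=[np.load(f'/tmp/side{k}.npz')['p'][150:210,205:265,::-1] for k in (1,5)]
im=np.hstack([cv2.resize(q,None,fx=6.5,fy=6.5,interpolation=cv2.INTER_CUBIC) for q in p]); cv2.imwrite('pics/cmp5.png',np.clip(im.astype(float)*1.6,0,255))
```

```text
[ WARN:0@0.089] global loadsave.cpp:1063 imwrite_ Unsupported depth image for selected encoder is fallbacked to CV_8U.
```

View pics/cmp5.png

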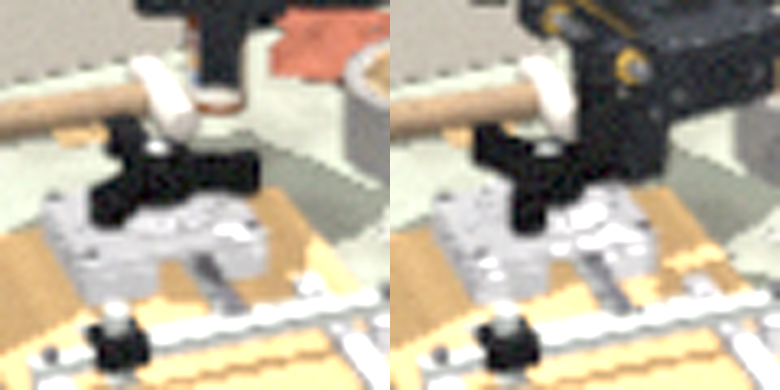

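The arms show the dial about 23° on, just short of the second click's give point. 17 N is more than a click should need, so I'll back off a little to see whether the force is a real contact.

Request:
servo_tool(
  deltas=[
    [2.6, [0, -0.3, 0], -4.5],
    [2.6, [0, -0.7, 0], -9],
    [2.6, [0, -0.7, 0], -9],
    [2.6, [0, -0.7, 0], -9],
  ],
)

```text
time_s: 5.08
tcp_pos: [0.5441, 0.2576, 0.0612]
ee_rot: [0.715, 0.699, -0.0, 0.0]
wrist_force: [0.3, -4.1, 0.8]
gripper_width: 0.0263
```

```bash
python3 look.py 6 side 205 150 265 210; python3 look.py 6 top 150 150 270 240
```

```text
scale 9
5.125 [0.54408711 0.25769572 0.06123529] [ 1.31942351 -4.53739275  0.5032636 ] 0.026396467866433165 [ 4.01582670e-01  2.95246095e-01  1.91749730e+00 -1.37940321e-03
  9.29143789e-01 -1.14615098e+00] 88.72591898794558
scale 6
5.175 [0.54410042 0.25776746 0.06124624] [ 0.13769862 -5.22002277 -0.40465204] 0.025957226987189684 [ 4.01671469e-01  2.95268255e-01  1.91744363e+00 -1.35223774e-03
  9.29113868e-01 -1.14597413e+00] 88.71994185209861
```

View pics/side6.png

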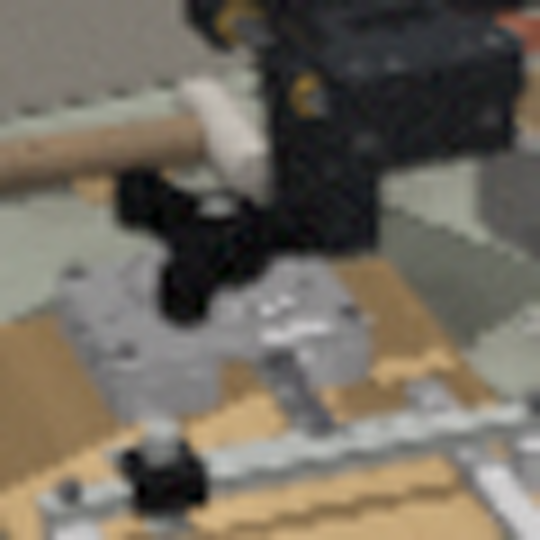

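Run:
```python
from h import *
from plant import sensors
s=sensors.get_state(); print(s['wrist_force'],s['ft_torque'],s['wrist_force'][1],-s['ft_torque'][0]/s['wrist_force'][1])
print(back('top',[(137,160),(139,166)],.1),back('top',[(139,177)],.03))
d=np.load('/tmp/top0.npz')['d']; f,cx,cy,R,t=cal('top')
for (u,v) in [(137,162),(138,168),(139,177),(128,177),(150,178)]:
    z=d[v,u]; print((u,v),R.T@(np.array([(u-cx)/f*z,(v-cy)/f*z,z])-t))
```

```text
[ 0.13769862 -5.22002277 -0.40465204] [-0.70769676 -0.15689958  0.04445021] -5.220022766648965 -0.1355735009453991
[[0.61336453 0.41569147 0.1       ]
 [0.59496671 0.40907115 0.1       ]] [[0.5765481  0.42649957 0.03      ]]
(137, 162) [0.61438453 0.42321581 0.07160528]
(138, 168) [0.60125374 0.42591493 0.04775998]
(139, 177) [0.57876893 0.42926866 0.01963066]
(128, 177) [0.57988187 0.46491104 0.01567085]
(150, 178) [0.57720103 0.39682691 0.01055318]
```

View pics/top6.png

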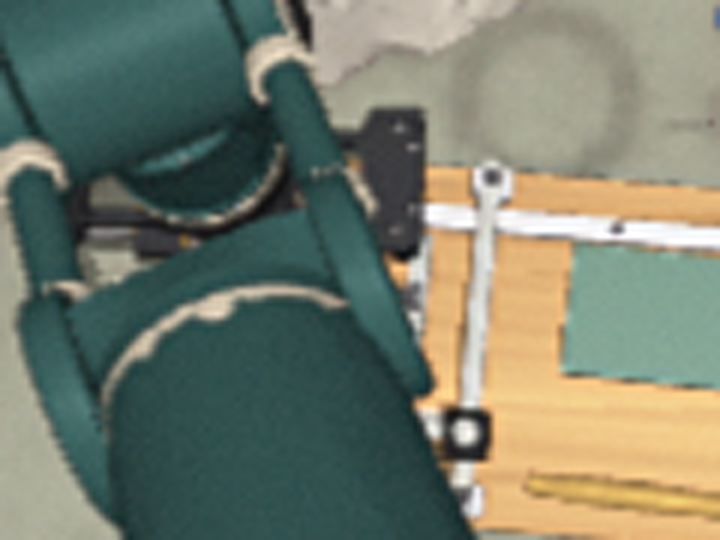

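Request:
servo_tool(
  deltas=[
    [2.6, [0, 0.15, 0], 1],
    [2.6, [0, 0.3, 0], 2],
    [2.6, [0, 0.45, 0], 3],
    [2.6, [0, 0.6, 0], 4],
    [2.6, [0, 0.6, 0], 4],
  ],
)

```text
time_s: 5.8
tcp_pos: [0.5442, 0.2599, 0.061]
ee_rot: [0.69, 0.724, -0.003, 0.002]
wrist_force: [2.1, -18.5, 3.7]
gripper_width: 0.0264
```

Request:
servo_tool(
  deltas=[
    [2.6, [0, 0.1, 0], 1],
    [2.6, [0, 0.2, 0], 2],
    [2.6, [0, 0.3, 0], 3],
    [2.6, [0, 0.3, 0], 3],
  ],
)

```text
time_s: 6.3
tcp_pos: [0.544, 0.2611, 0.0609]
ee_rot: [0.67, 0.742, -0.004, 0.003]
wrist_force: [3.3, -22.9, 5.7]
gripper_width: 0.0263
```

Request:
servo_tool(
  deltas=[
    [2.6, [0, 0.1, 0], 0.5],
    [2.6, [0, 0.2, 0], 1],
    [2.6, [0, 0.3, 0], 1.5],
    [2.6, [0, 0.3, 0], 1.5],
  ],
)

```text
time_s: 6.8
tcp_pos: [0.5441, 0.2625, 0.0608]
ee_rot: [0.66, 0.751, -0.005, 0.004]
wrist_force: [3.1, -27.7, 6.3]
gripper_width: 0.0263
```

```bash
python3 look.py 7 side 205 150 265 210; python3 -c "
from plant import sensors
s=sensors.get_state();print(s['wrist_force'],s['ft_torque'],s['time_s'])"
```

```text
scale 9
6.85 [0.54409582 0.26399442 0.06083719] [-1.75388411  0.93683654 -0.0804842 ] 0.02637869682859498 [ 0.41519771  0.3033587   1.90759595 -0.01024755  0.93609988 -1.27591227] 97.24289333016505
[-1.75388411  0.93683654 -0.0804842 ] [ 0.08789102  0.02257727 -0.09623489] 6.85
```

View pics/side7.png

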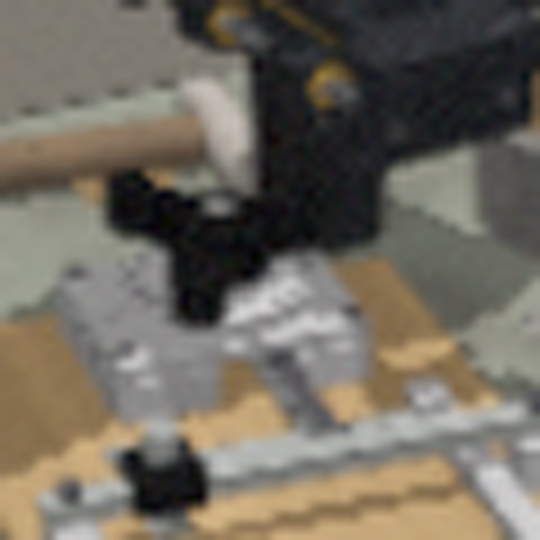

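The force just dropped to about 0 N, so the click gave. I'll let it settle and measure the dial angle.

Request:
servo_tool(
  deltas=[
    [2.6, [0, 0, 0], 0],
    [2.6, [0, 0, 0], 0],
    [2.6, [0, 0, 0], 0],
  ],
)

```text
time_s: 7.22
tcp_pos: [0.5443, 0.2706, 0.0611]
ee_rot: [0.661, 0.75, 0.0, 0.0]
wrist_force: [1.8, -4.2, -1.2]
gripper_width: 0.0261
```

```bash
python3 look.py 8 side 205 150 265 210;python3 look.py 8 top 150 150 270 240
```

```text
scale 9
7.275 [0.54423806 0.2705668  0.06112114] [ 3.41357286 -3.60205175 -2.23851427] 0.025899027481627854 [ 4.20594769e-01  3.04369986e-01  1.90558034e+00 -4.70367810e-04
  9.30939267e-01 -1.27551244e+00] 97.19586870045477
scale 6
7.325 [0.54420769 0.27060444 0.06114206] [ 2.74177342 -3.58923635 -1.3724023 ] 0.025748796409057664 [ 4.20612815e-01  3.04343580e-01  1.90556952e+00 -3.39191556e-04
  9.31010633e-01 -1.27552102e+00] 97.19290777665059
```

View pics/side8.png

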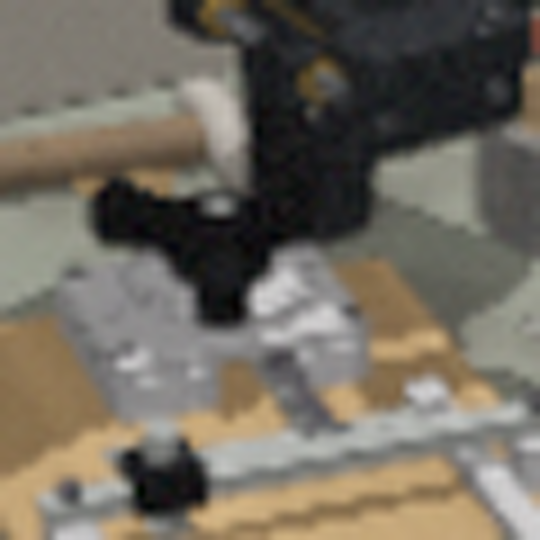

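View pics/top8.png

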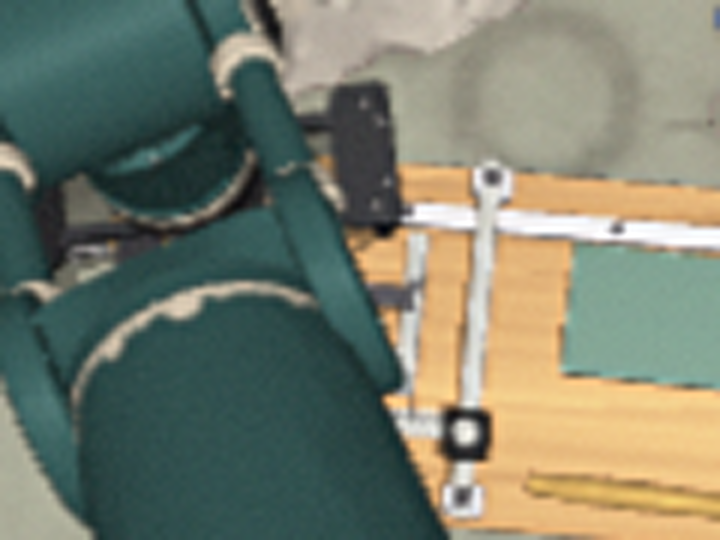

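The stop bar has shifted about 1.7 px (around 4 mm) and the dial reads about 36°, so it is two clicks on. Now the third, in small steps.

Request:
servo_tool(
  deltas=[
    [2.6, [-0.08, 0.15, 0], 2],
    [2.6, [-0.16, 0.3, 0], 4],
    [2.6, [-0.24, 0.44, 0], 6],
    [2.6, [-0.33, 0.65, 0], 8],
    [2.6, [-0.42, 0.84, 0], 9],
    [2.6, [-0.42, 0.84, 0], 9],
  ],
)

```text
time_s: 8.07
tcp_pos: [0.5425, 0.2737, 0.061]
ee_rot: [0.6, 0.8, -0.002, 0.004]
wrist_force: [10.9, -20.8, -4.3]
gripper_width: 0.0262
```

Request:
servo_tool(
  deltas=[
    [2.6, [-0.05, 0.1, 0], 0.5],
    [2.6, [-0.1, 0.2, 0], 1],
    [2.6, [-0.1, 0.2, 0], 1],
    [2.6, [-0.1, 0.2, 0], 1],
  ],
)

```text
time_s: 8.57
tcp_pos: [0.5383, 0.2815, 0.0613]
ee_rot: [0.594, 0.805, 0.0, -0.0]
wrist_force: [-0.5, 0.0, 0.3]
gripper_width: 0.0258
```

```bash
python3 look.py 9 top 150 150 270 240
python3 - <<'E'
import numpy as np,cv2
# track stop bar x (full px) in rows where visible
for k in (0,5,6,8,9):
    g=cv2.cvtColor(np.load(f'/tmp/top{k}.npz')['p'],cv2.COLOR_RGB2HSV).astype(int)
    for r in (192,194,206,208): print(k,r,g[r,212:234,1])
E
```

```text
scale 6
8.625 [0.53832967 0.28142988 0.06128086] [-0.24886604 -0.47721282 -0.26232115] 0.02596079619928419 [ 4.40330241e-01  3.04019804e-01  1.90569675e+00  8.34205399e-04
  9.31914010e-01 -1.43073813e+00] 107.1758189980059
0 192 [121 121 120 121 121 128 117  29   8   7  60 126 125 119 122 128 110   5
   5   7  64 124]
0 194 [119 121 122 119 120 125 113  13   6   2  60 123 125 121 121 127 111   8
   8   4  78 124]
0 206 [122 122 123 122 124  94  11   6   7  97 125 120 120 124 128  82  11   6
  11  93 125 120]
0 208 [122 123 122 126 124  62  12   8  19 109 126 123 122 125 128  42   9   8
  29 106 126 122]
5 192 [123 122 117 117 121 121  54  10   7  31 117 120 118 118 120 125 113   5
   5   8  65 124]
5 194 [ 60 123 118 114 118 120  25   5   6  45 122 119 119 115 116 122 113  12
   7   2  73 118]
5 206 [ 98 103 101 104 116  40   8   6  64 119 118 114 114 118 128  76  11   5
  12  93 118 118]
5 208 [ 95  99  96  96  95 113  44   9  93 121 119 116 116 122 125  42  10   8
  30 105 122 118]
6 192 [112  39 115 124  33 121  13   3   9  32 113 120 120 118 119 124 108   4
   7   7  67 123]
6 1
[... 363 characters left out ...]
  4
   6   6  65 125]
8 194 [118 116 115 114 118  88  14   6   9 100 120 119 118 120 116 124 108  12
   3   3  73 121]
8 206 [105 122  64 124  63  14   5  30 117 117 119 116 115 116 128  79  10   5
  10  92 119 114]
8 208 [104 103 117  19  13   8   5  44 124 118 118 115 119 121 124  42  11   7
  29 103 121 116]
9 192 [117 117 117 122 118  29   8   3  44 123 121 115 118 118 118 127 110   6
   6   7  66 121]
9 194 [114 117 115 118 117  18   6   5  63 123 118 116 115 118 117 122 108  13
   3   5  76 118]
9 206 [117 118 123 110  27   7   5  88 123 117 115 115 116 117 129  79  11   6
   9  92 119 116]
9 208 [119 119 120  68   8   4   8 100 123 119 120 116 115 120 123  46  11   7
  29 107 119 117]
```

View pics/top9.png

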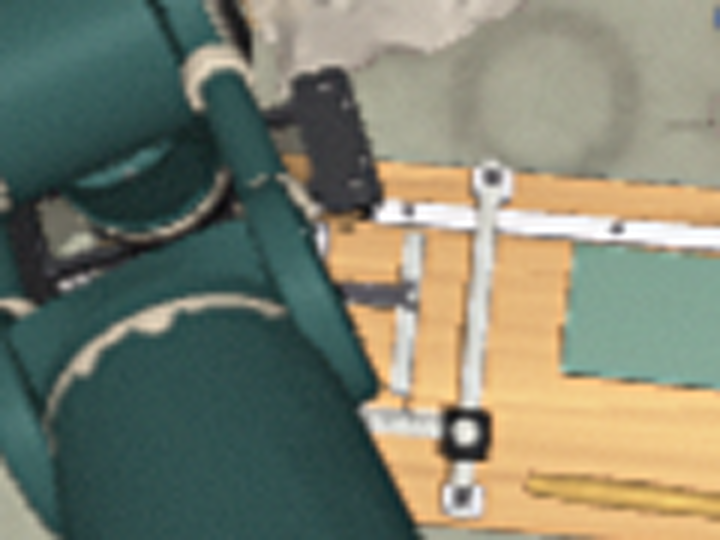

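The stop's right edge moved exactly 2.0 px in row 194 (222 to 220), about 6.0 mm, so the dial is three clicks on. Now the fourth.

Request:
servo_tool(
  deltas=[
    [2.6, [-0.1, 0.19, 0], 4],
    [2.6, [-0.2, 0.37, 0], 8],
    [2.6, [-0.29, 0.48, 0], 11],
    [2.6, [-0.38, 0.6, 0], 13],
    [2.6, [-0.48, 0.71, 0], 15],
    [2.6, [-0.58, 0.82, 0], 16],
    [2.6, [-0.58, 0.82, 0], 16],
  ],
)

```text
time_s: 9.5
tcp_pos: [0.535, 0.2829, 0.061]
ee_rot: [0.475, 0.88, -0.004, 0.003]
wrist_force: [8.4, -21.2, 0.6]
gripper_width: 0.0261
```

Request:
servo_tool(
  deltas=[
    [2.6, [-0.08, 0.08, 0], 0.5],
    [2.6, [-0.16, 0.16, 0], 1],
    [2.6, [-0.16, 0.16, 0], 1],
    [2.6, [-0.16, 0.16, 0], 1],
  ],
)

```text
time_s: 10.0
tcp_pos: [0.5346, 0.2836, 0.061]
ee_rot: [0.467, 0.884, -0.004, 0.004]
wrist_force: [11.7, -23.6, -0.2]
gripper_width: 0.0258
```

Request:
servo_tool(
  deltas=[
    [2.6, [-0.08, 0.08, 0], 0.5],
    [2.6, [-0.16, 0.16, 0], 1],
    [2.6, [-0.16, 0.16, 0], 1],
    [2.6, [-0.16, 0.16, 0], 1],
  ],
)

```text
time_s: 10.5
tcp_pos: [0.5338, 0.2848, 0.061]
ee_rot: [0.46, 0.888, -0.003, 0.005]
wrist_force: [0.3, -6.2, 1.3]
gripper_width: 0.026
```

Giving way now. I'll hold and check.

Request:
servo_tool(
  deltas=[
    [2.6, [0, 0, 0], 0],
    [2.6, [0, 0, 0], 0],
    [2.6, [0, 0, 0], 0],
  ],
)

```text
time_s: 10.88
tcp_pos: [0.53, 0.2915, 0.0611]
ee_rot: [0.46, 0.888, -0.0, 0.001]
wrist_force: [2.7, -4.9, -2.0]
gripper_width: 0.0257
```

```bash
python3 look.py 10 top 150 150 270 240; python3 look.py 10 side 205 150 265 210
python3 - <<'E'
import numpy as np,cv2
def edge(k,r,lo,hi):
    s=cv2.cvtColor(np.load(f'/tmp/top{k}.npz')['p'],cv2.COLOR_RGB2HSV)[r,:,1].astype(float)
    # rightmost falling: scan from between stop and bridge leftwards
    for x in range(hi,lo,-1):
        if s[x]<65: return x+(65-s[x])/(s[x+1]-s[x])
for k in (0,5,8,9,10): print(k,[round(edge(k,r,212,226),2) for r in (191,192,193,194,195,205,206,207)],)
E
```

```text
scale 6
10.925 [0.5299896  0.29157052 0.06108045] [ 4.12374885 -5.27965178 -1.00874074] 0.026084877609097362 [ 0.46266287  0.30001342  1.91149173 -0.00196044  0.93001541 -1.72147852] 125.2092302983513
scale 9
10.975 [0.52999061 0.29157223 0.06109014] [ 3.53059662 -5.78521001 -0.81965605] 0.026023683832964183 [ 0.46269633  0.30000226  1.91148529 -0.00203061  0.93002731 -1.72151375] 125.21556838259183
0 [np.float64(222.3), np.float64(222.08), np.float64(222.02), np.float64(222.08), np.float64(221.72), np.float64(220.86), np.float64(220.64), np.float64(220.62)]
5 [np.float64(221.47), np.float64(221.4), np.float64(221.25), np.float64(221.26), np.float64(221.1), np.float64(220.02), np.float64(220.02), np.float64(220.05)]
8 [np.float64(221.04), np.float64(220.71), np.float64(220.63), np.float64(220.62), np.float64(220.52), np.float64(219.48), np.float64(219.4), np.float64(219.39)]
9 [np.float64(220.26), np.float64(220.27), np.float64(220.06), np.float64(220.03), np.float64(220.05), np.float64(219.0), np.float64(218.72), np.float64(218.66)]
10 [np.float64(219.63), np.float64(219.48), np.float64(219.41), np.float64(219.41), np.float64(219.3), np.float64(218.26), np.float64(218.24), np.float64(218.05)]
```

View pics/side10.png

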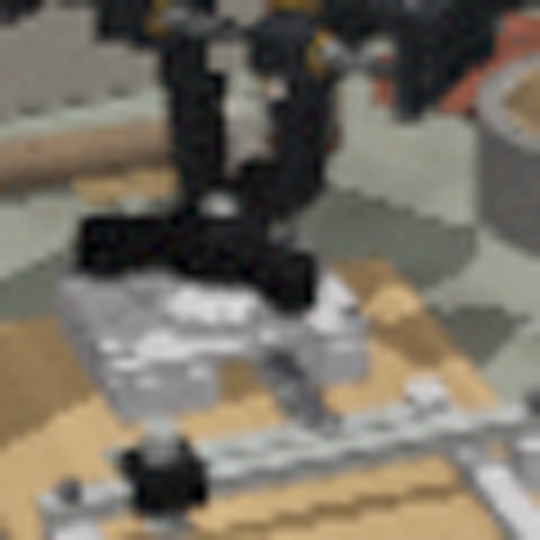

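The stop has moved 2.62 px, about 8 mm, so the dial is four clicks on. I'll back the finger off, lift, and clear the view.

Request:
servo_tool(
  deltas=[
    [2.8, [0.1, -0.1, 0], 0],
    [3.2, [0.26, -0.23, 0], 0],
    [3.2, [0.26, -0.23, 0], 0],
    [3.2, [0.26, -0.23, 3], 0],
    [3.2, [0.26, -0.23, 8], 0],
    [3.2, [0.26, -0.23, 10], 0],
    [3.2, [0.26, -0.23, 10], -10],
    [3.2, [0.26, -4, 10], -20],
  ],
)

```text
time_s: 11.98
tcp_pos: [0.5324, 0.2535, 0.1612]
ee_rot: [0.609, 0.793, 0.001, -0.0]
wrist_force: [0.5, -0.4, -0.5]
gripper_width: 0.0318
```

Request:
servo_tool(
  deltas=[
    [3.0, [-0.6, -4, 0], -10],
    [3.0, [-1.2, -8, 0], -20],
    [3.0, [-1.8, -12, 0], -30],
    [3.0, [-2.4, -16, 0], -40],
    [3.0, [-3.0, -20, 0], -50],
    [3.0, [-3.6, -24, 0], -60],
    [3.0, [-4.2, -28, 0], -70],
    [3.0, [-4.4, -28, 0], -80],
  ],
)

```text
time_s: 12.98
tcp_pos: [0.4875, -0.0301, 0.1604]
ee_rot: [0.977, 0.213, -0.001, 0.0]
wrist_force: [-0.2, 0.9, -0.2]
gripper_width: 0.0302
```

Request:
servo_tool(
  deltas=[
    [3.0, [0, 0, 0], -10],
    [3.0, [0, 0, 0], -20],
    [3.0, [0, 0, 0], -30],
    [3.0, [0, 0, 0], -30],
  ],
)

```text
time_s: 13.48
tcp_pos: [0.4879, -0.0278, 0.1605]
ee_rot: [0.999, -0.041, -0.001, -0.0]
wrist_force: [-0.3, -0.6, -0.4]
gripper_width: 0.0299
```

```bash
python3 look.py 11 top 165 168 297 248; python3 look.py 11 side 190 140 300 250
python3 - <<'E'
import numpy as np,cv2
def edge(k,r,lo,hi):
    s=cv2.cvtColor(np.load(f'/tmp/top{k}.npz')['p'],cv2.COLOR_RGB2HSV)[r,:,1].astype(float)
    for x in range(hi,lo,-1):
        if s[x]<65: return x+(65-s[x])/(s[x+1]-s[x])
for k in (0,10,11): print(k,[round(edge(k,r,212,226),2) for r in (191,192,193,194,195,205,206,207)],)
E
```

```text
scale 5
13.525 [ 0.48794664 -0.02784438  0.16055752] [ 0.0507617   0.58018282 -0.33572453] 0.03001509445456645 [-1.08032063e-01 -2.55475162e-02  2.07654404e+00  9.72232897e-05
  1.09157851e+00 -2.66199460e-02] -4.6671416202273335
scale 5
13.575 [ 0.48803168 -0.02785554  0.16069672] [-0.38759306 -0.38411448 -0.27386871] 0.030179584126427763 [-1.08035803e-01 -2.56785576e-02  2.07639399e+00  9.68875068e-05
  1.09162779e+00 -2.64684346e-02] -4.676027159676866
0 [np.float64(222.3), np.float64(222.08), np.float64(222.02), np.float64(222.08), np.float64(221.72), np.float64(220.86), np.float64(220.64), np.float64(220.62)]
10 [np.float64(219.63), np.float64(219.48), np.float64(219.41), np.float64(219.41), np.float64(219.3), np.float64(218.26), np.float64(218.24), np.float64(218.05)]
11 [np.float64(219.66), np.float64(219.48), np.float64(219.39), np.float64(219.4), np.float64(219.29), np.float64(218.24), np.float64(218.23), np.float64(218.05)]
```

View pics/top11.png

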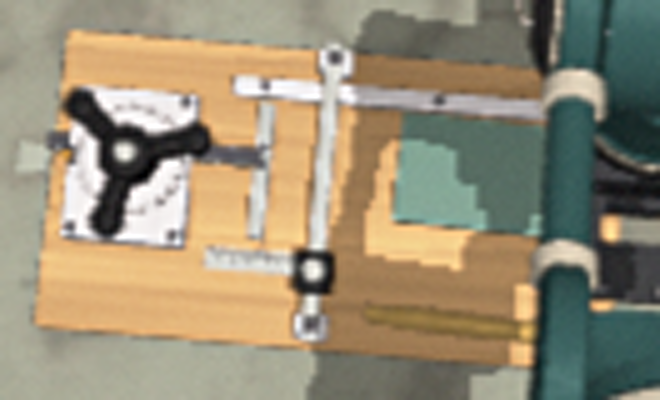

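View pics/side11.png

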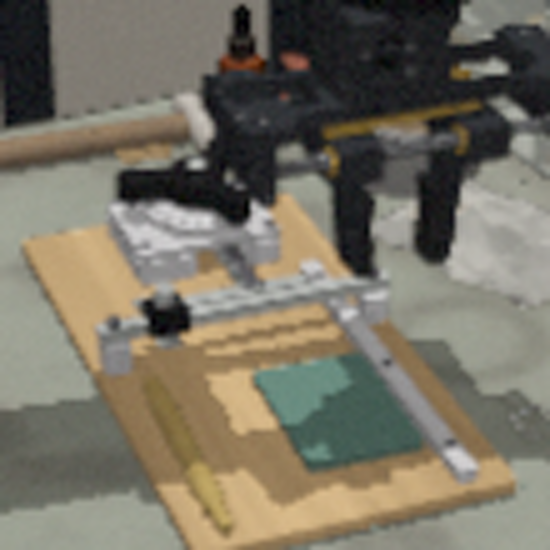

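Run:
```python
from h import *
b=[.4805,.137,-.095]
T=lambda p:crop(p,165,168,5)
A=w2b(b,back('top',T([(195,137),(82,103),(107,222)]),.074)); d=A[:,:2]-[.01,.125]; print(np.linalg.norm(d,axis=1),np.degrees(np.arctan2(d[:,1],d[:,0])))
e0=w2b(b,back('top',[(222.05,193)],.027)); e1=w2b(b,back('top',[(219.42,193)],.027)); print(e0,e1,e1-e0)
S=lambda p:crop(p,190,140,5)
print('sheet side',w2b(b,back('side',S([(252,372),(363,353),(422,447),(312,470)]),.023)))
print('sheet top',w2b(b,back('top',T([(402,114),(392,222)]),.023)))
print('tcp',w2b(b,[.488,-.0278,.16]))
```

```text
[0.0418091  0.0399674  0.04430293] [-73.51502577  48.16659524 171.35681082]
[[0.04052918 0.03412573 0.027     ]] [[0.03981944 0.04230477 0.027     ]] [[-0.00070974  0.00817903  0.        ]]
sheet side [[-0.00785721 -0.03416458  0.023     ]
 [ 0.06166671 -0.03797065  0.023     ]
 [ 0.05505119 -0.14051044  0.023     ]
 [-0.01081355 -0.13919891  0.023     ]]
sheet top [[ 0.05567397 -0.03649804  0.023     ]
 [-0.01293329 -0.03633765  0.023     ]]
tcp [[ 0.02309864 -0.16334547  0.16      ]]
```

The dial has turned about 72° and the stop moved about 8.2 mm, so the first part checks out. Next I'll lower the fingers behind the glass.

Request:
servo_tool(
  deltas=[
    [3.0, [0, 0, -5], -0.7],
    [3.0, [0, 0, -10], -0.7],
    [3.0, [0, 0, -12.5], -0.7],
    [3.0, [0, 0, -13.5], -0.7],
    [3.0, [0, 0, -14.1], -0.7],
    [3.0, [0, 0, -14.1], -0.7],
    [3.0, [0, 0, -14.1], -0.7],
  ],
)

```text
time_s: 14.45
tcp_pos: [0.4895, -0.0281, 0.0214]
ee_rot: [0.999, -0.048, 0.001, 0.0]
wrist_force: [-0.0, 0.5, 0.9]
gripper_width: 0.0294
```

```bash
python3 look.py 12 side 200 165 300 255
```

```text
scale 6
14.5 [ 0.48942368 -0.02807426  0.02131341] [ 0.55823768 -0.3237252  -0.30787605] 0.029977692296081795 [-1.08124361e-01  1.63842631e-01  2.17744655e+00  2.15940981e-05
  7.98037870e-01 -1.13248470e-02] -5.547066360302933
```

View pics/side12.png

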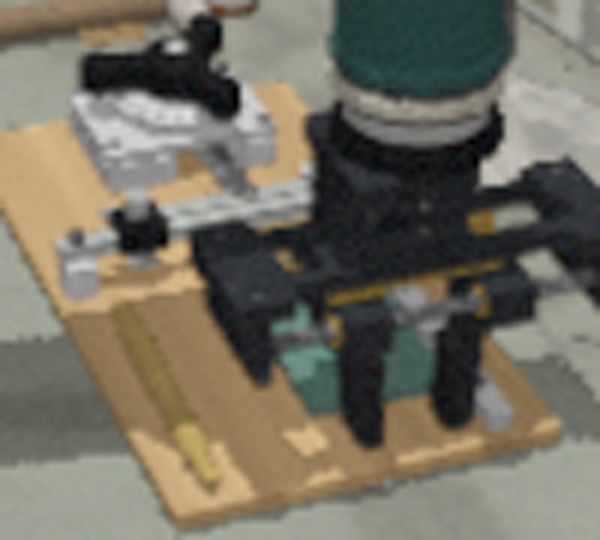

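Request:
servo_tool(
  deltas=[
    [3.0, [0, 0, -0.15], 0],
    [3.0, [0, 0, -0.3], 0],
    [3.0, [0, 0, -0.3], 0],
    [3.0, [0, 0, -0.3], 0],
  ],
)

```text
time_s: 15.0
tcp_pos: [0.4883, -0.028, 0.0172]
ee_rot: [0.999, -0.048, -0.0, -0.0]
wrist_force: [0.5, 0.4, -0.5]
gripper_width: 0.0299
```

Request:
servo_tool(
  deltas=[
    [3.0, [0.06, 0.6, 0.1], 0],
    [3.0, [0.11, 1.1, 0.1], 0],
    [3.0, [0.15, 1.5, 0.1], 0],
    [3.0, [0.19, 1.9, 0.1], 0],
    [3.0, [0.23, 2.4, 0.1], 0],
    [3.0, [0.29, 3.0, 0.1], 0],
    [3.0, [0.34, 3.6, 0.1], 0],
    [3.0, [0.38, 4.0, 0.1], 0],
  ],
)

```text
time_s: 16.0
tcp_pos: [0.4922, 0.0124, 0.0182]
ee_rot: [0.999, -0.048, -0.0, 0.0]
wrist_force: [0.5, -0.1, -0.4]
gripper_width: 0.0303
```

```bash
python3 look.py 13 side 200 165 300 255; python3 look.py 13 top 165 168 297 248
```

```text
scale 6
16.05 [0.49222196 0.01274568 0.01818118] [0.31052143 1.18034294 0.1155876 ] 0.03009580737482907 [-2.49076046e-02  1.74017001e-01  2.17285238e+00  4.13971803e-04
  7.94708692e-01  7.15891722e-02] -5.545472799503865
scale 5
16.1 [0.4921918  0.01253272 0.0181644 ] [ 0.35334059  0.22521935 -0.33061643] 0.030123461470911175 [-2.52992917e-02  1.74004584e-01  2.17290914e+00  3.27317458e-04
  7.94695763e-01  7.10644138e-02] -5.534370881968454
```

View pics/side13.png

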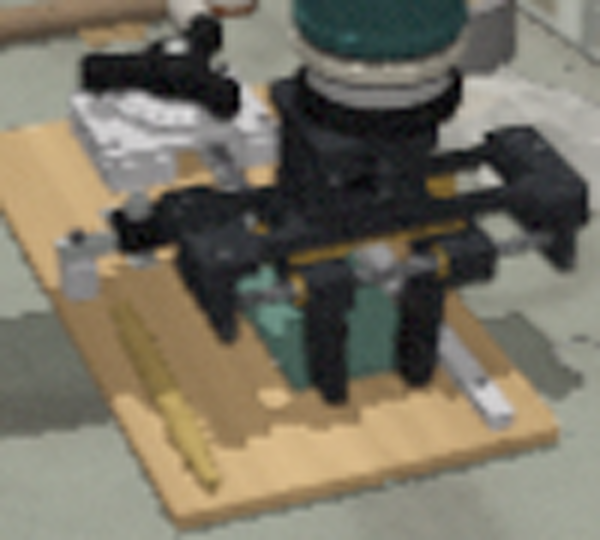

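View pics/top13.png

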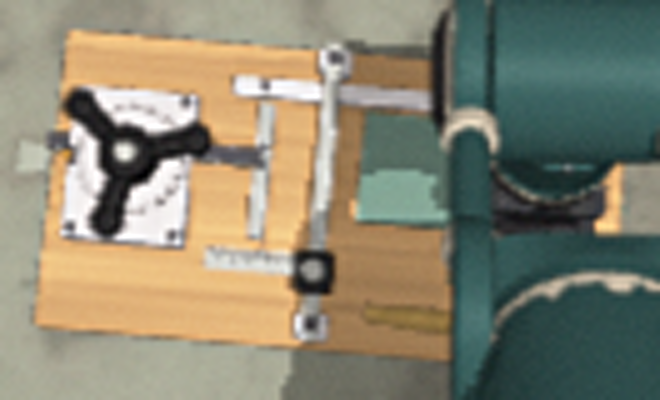

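The sheet follows square, with its leading edge now near (362,112)–(357,218) in the top crop. The remaining gap to the stop is about 55 mm.

Request:
servo_tool(
  deltas=[
    [3.0, [0.06, 0.6, 0], 0],
    [3.0, [0.13, 1.3, 0], 0],
    [3.0, [0.19, 2.0, 0], 0],
    [3.0, [0.26, 2.7, 0], 0],
    [3.0, [0.32, 3.4, 0], 0],
    [3.0, [0.38, 4.0, 0], 0],
    [3.0, [0.42, 4.4, 0], 0],
    [3.0, [0.44, 4.6, 0], 0],
  ],
)

```text
time_s: 17.1
tcp_pos: [0.4966, 0.0583, 0.0182]
ee_rot: [0.999, -0.048, -0.0, 0.0]
wrist_force: [1.4, -0.2, -0.2]
gripper_width: 0.0301
```

```bash
python3 look.py 14 top 165 168 297 248
```

```text
scale 5
17.15 [0.49659621 0.05838059 0.01818375] [0.4650048  0.98899456 0.07334349] 0.029818444065574226 [6.71082184e-02 1.86873825e-01 2.15706267e+00 1.99161029e-04
 7.97637852e-01 1.63829297e-01] -5.549679039854865
```

View pics/top14.png

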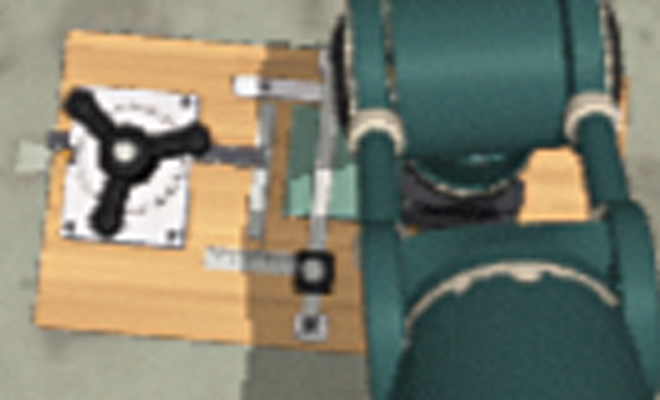

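The gap is now about 15–20 px in the crop, roughly 9–12 mm. I'll creep in.

Request:
servo_tool(
  deltas=[
    [3.0, [0.02, 0.2, 0], 0],
    [3.0, [0.04, 0.4, 0], 0],
    [3.0, [0.05, 0.5, 0], 0],
    [3.0, [0.06, 0.6, 0], 0],
    [3.0, [0.06, 0.7, 0], 0],
    [3.0, [0.06, 0.7, 0], 0],
  ],
)

```text
time_s: 17.9
tcp_pos: [0.4972, 0.0652, 0.0182]
ee_rot: [0.999, -0.048, 0.0, -0.0]
wrist_force: [0.5, -0.2, 0.3]
gripper_width: 0.0299
```

```bash
python3 look.py 15 top 205 180 245 216; python3 -c "
from h import *
b=[.4805,.137,-.095]
from plant import sensors
print(w2b(b,sensors.get_state()['tcp_pos']))"
```

```text
scale 16
17.95 [0.49719357 0.06511725 0.01820166] [0.26479659 0.37310277 1.01255759] 0.03015911217222599 [8.04391443e-02 1.89203372e-01 2.15413746e+00 2.29745863e-04
 7.98183063e-01 1.77361896e-01] -5.562452505901829
[[ 0.02343689 -0.06997512  0.01820166]]
```

View pics/top15.png

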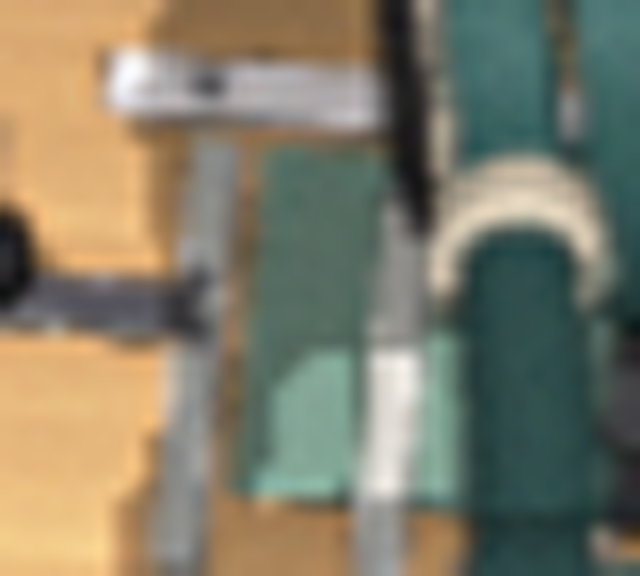

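The gap is about 1.5 px, 4 mm, and even along the edge. Now 0.5 mm rows.

Request:
servo_tool(
  deltas=[
    [3.0, [0, 0.05, 0], 0],
    [3.0, [0.01, 0.1, 0], 0],
    [3.0, [0.01, 0.15, 0], 0],
    [3.0, [0.02, 0.2, 0], 0],
    [3.0, [0.02, 0.25, 0], 0],
    [3.0, [0.03, 0.3, 0], 0],
    [3.0, [0.03, 0.35, 0], 0],
    [3.0, [0.03, 0.35, 0], 0],
  ],
)

```text
time_s: 18.95
tcp_pos: [0.4975, 0.0685, 0.0182]
ee_rot: [0.999, -0.048, 0.0, 0.0]
wrist_force: [-0.1, -0.4, -0.8]
gripper_width: 0.0301
```

Request:
servo_tool(
  deltas=[
    [3.0, [0, 0.05, 0], 0],
    [3.0, [0, 0.1, 0], 0],
    [3.0, [0, 0.1, 0], 0],
  ],
)

```text
time_s: 19.32
tcp_pos: [0.4976, 0.0688, 0.0182]
ee_rot: [0.999, -0.048, 0.0, 0.001]
wrist_force: [0.5, -6.0, 0.7]
gripper_width: 0.0299
```

```bash
python3 look.py 16 top 205 180 245 216
```

```text
scale 16
19.375 [0.49761413 0.06878616 0.01822807] [ 0.50882606 -5.66839537  0.83241499] 0.02983180887989194 [ 8.85964673e-02  1.90682787e-01  2.15223990e+00 -1.69364863e-03
  7.98540251e-01  1.86302552e-01] -5.530441596101763
```

View pics/top16.png

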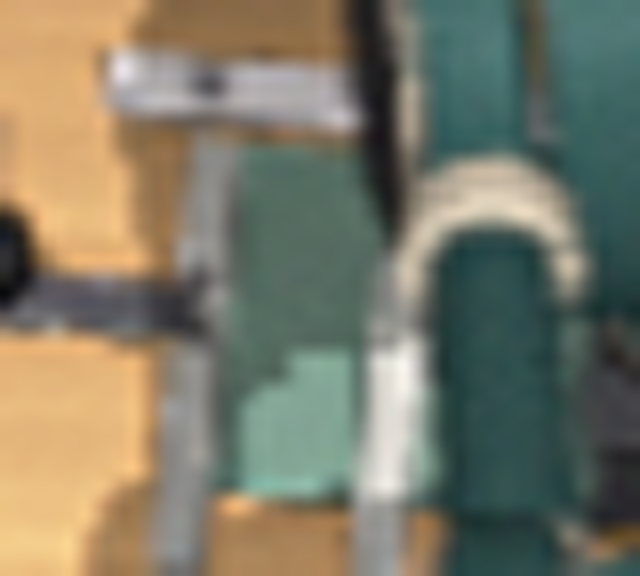

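The glass touches the stop along its whole edge with a 6 N push and no gap. I'll back straight off, then lift.

Request:
servo_tool(
  deltas=[
    [3.0, [0, 0, 0], 0],
    [3.0, [-0.01, -0.1, 0], 0],
    [3.0, [-0.04, -0.4, 0], 0],
    [3.0, [-0.1, -1.0, 0], 0],
    [3.0, [-0.19, -2.0, 0], 0],
    [3.0, [-0.19, -2.0, 2], 0],
    [3.0, [-0.19, -2.0, 6], 0],
    [3.0, [-0.5, -5, 12], 0],
  ],
)

```text
time_s: 20.38
tcp_pos: [0.4912, 0.0217, 0.1337]
ee_rot: [0.999, -0.048, -0.002, -0.0]
wrist_force: [0.9, 0.3, -0.5]
gripper_width: 0.0304
```

Request:
servo_tool(
  deltas=[
    [3.0, [0, -6, 2], 0],
    [3.0, [0, -12, 4], 0],
    [3.0, [0, -18, 4], 0],
    [3.0, [0, -22, 4], 0],
    [3.0, [0, -22, 4], 0],
    [3.0, [0, -22, 4], 0],
  ],
)

```text
time_s: 21.12
tcp_pos: [0.4921, -0.1983, 0.1737]
ee_rot: [0.999, -0.049, -0.0, -0.0]
wrist_force: [-0.1, -0.3, -0.6]
gripper_width: 0.03
```

```bash
python3 look.py 17 top 165 168 297 248; python3 look.py 18 side 190 140 300 250
python3 - <<'E'
from h import *
import cv2
p=np.load('/tmp/top17.npz')['p']; cv2.imwrite('pics/top17z.png',cv2.resize(p[180:216,205:260,::-1],None,fx=14,fy=14,interpolation=cv2.INTER_CUBIC))
E
```

```text
scale 5
21.175 [ 0.49222825 -0.19771852  0.1736646 ] [-0.36593409  0.72443657  0.73592047] 0.029909165817037116 [-4.29196032e-01  4.27486722e-02  1.98169513e+00  4.90971134e-04
  1.11813800e+00 -3.32496880e-01] -5.552768935747177
scale 5
21.225 [ 0.49239654 -0.19738695  0.17374127] [ 0.41594146 -0.96518233 -0.22347305] 0.0301446273659082 [-4.28448792e-01  4.26118912e-02  1.98168683e+00  4.11163118e-04
  1.11808415e+00 -3.32523742e-01] -5.50641327997252
```

View pics/top17.png

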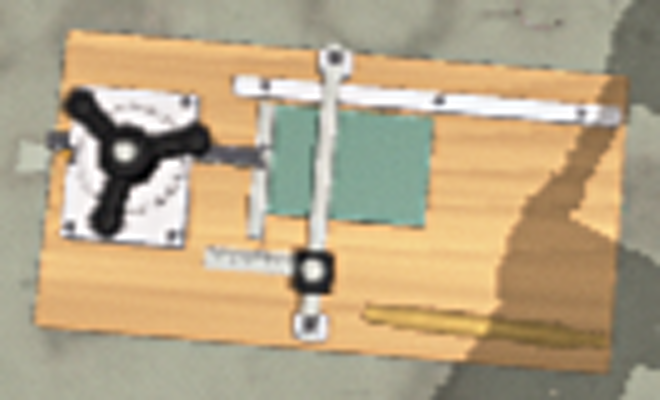

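View pics/top17z.png

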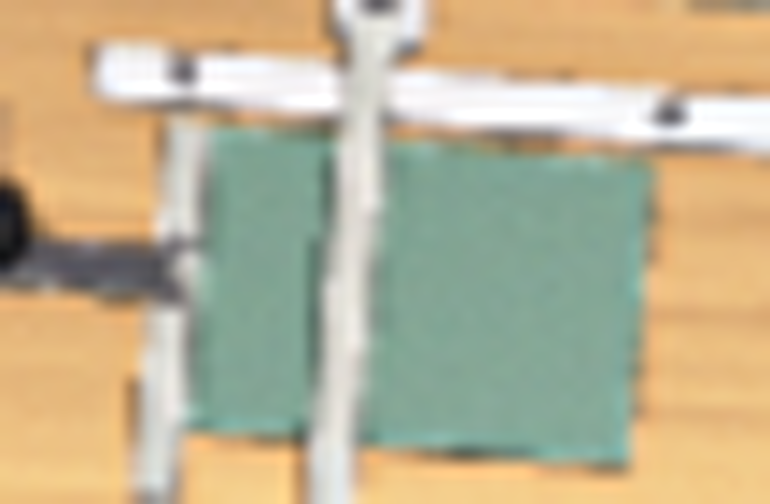

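View pics/side18.png

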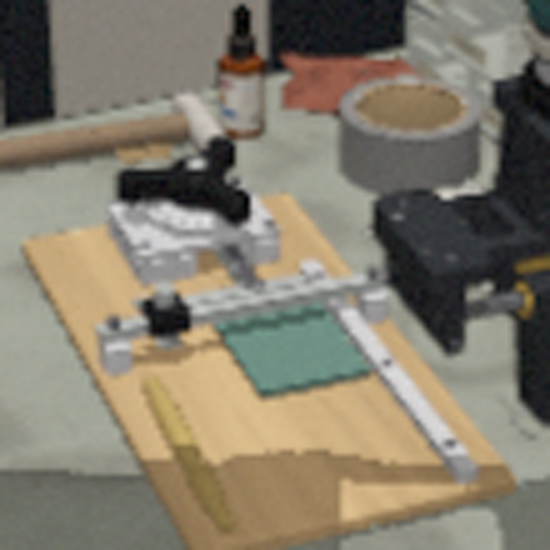

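Run:
```python
from h import *
b=[.4805,.137,-.095]
Z=lambda p:crop(p,205,180,14)
C=w2b(b,back('top',Z([(205,128),(652,165),(626,462),(186,428)]),.023)); print(C)
for i,j in ((0,1),(3,2)): d=C[i]-C[j]; print(np.degrees(np.arctan2(-d[0],d[1])))
d=C[1]-C[2]; print(np.degrees(np.arctan2(d[1],d[0])))
import cv2
for k in (0,11,17):
    g=cv2.cvtColor(np.load(f'/tmp/top{k}.npz')['p'],cv2.COLOR_RGB2HSV).astype(int)
    for r in (192,208): print(k,r,g[r,210:224,1])
```

```text
[[ 0.0541259   0.04477466  0.023     ]
 [ 0.05440464 -0.05587312  0.023     ]
 [-0.01294181 -0.05587219  0.023     ]
 [-0.01372697  0.0422479   0.023     ]]
0.15867792469792805
0.45847263276832506
-0.0007924407098780015
0 192 [122 120 121 121 120 121 121 128 117  29   8   7  60 126]
0 208 [120 124 122 123 122 126 124  62  12   8  19 109 126 123]
11 192 [118 119 118 118 119 121  62  10   6  27 107 118 119 119]
11 208 [116 118 118 122 112  12   7   4  63 122 122 116 115 115]
17 192 [118 118 118 119 121 121  61  11  13  16  45  59  56  54]
17 208 [118 115 117 123 114  12   9   8  17  57  56  56  53  53]
```

```bash
python3 -c "
from plant import ticket
print(ticket.job_done())"
```

```text
the job is handed in; nothing more can be done
None
```

I turned the dial four clicks anticlockwise with a fingertip, then pushed the glass along the fence until it rested square against the stop. The job is handed in at about 21 s of the 58 s; the hand-in reported no verdict.

| Last check | Measured | Needed |
|---|---|---|
| Dial turn from its start position | about 72° | 72° (four clicks) |
| Stop travel after the dial was released | about 8.2 mm | 7.3–8.7 mm |
| Glass to stop | no visible gap | within 2 mm |
| Glass out of square | under 0.5° | under 2.9° (0.05 rad) |
| Glass centre in the board's x | about 20 mm | above 13 mm |

- **Stop:** pushing the glass home did not move it; its far edge is on the same pixel before and after. The last push on the glass was about 6 N, well below the 35 N that would drive the dial.
- **At hand-in:** the arm was clear and touching nothing. The dropper, hammer head and glass cutter appeared unmoved; I did not measure the bystanders, and the pliers were outside my last close-ups.

**Disagreement with the description:** each click I could read took about 23–28 N at the dial arm's end, against the stated 6 N. I never found out why. I backed off once to check it was a real contact, then turned in small steps and let each click give. The corner readings put the leading edge 42 to 45 mm along the board, beside a stop expected at about 42 mm. That spread is within the camera error, so I relied on the picture and the contact force.

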